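# Pack the delivery driver's kit tray

### The arm

A 6-joint arm with a two-finger parallel gripper is mounted at the origin on the work surface. World frame = base frame: x ahead of the robot, y to its left, z up, the work surface at z = 0. Lengths are in m, angles in rad, forces in N, time in s.
With the tool pointing down it reaches from about 0.25 to 0.8 m from the base axis. Payload 8.5 kg.
Tool frame: the origin (TCP) lies on the centre line of the jaws, within the pads' length; the fingertips stand 8 mm ahead of it and the grasp point (between the pads) lies 11 mm behind it; z points along the fingers, y is the line along which they close (so a half turn about z gives the same grasp; the last joint's range is limited). The gripper opens to 85 mm and grips with 20 to 120 N. Pads are 22 mm wide; open, the fingers measure 114 mm over their backs; the gripper's body (76 mm by 85 mm) begins 54 mm behind the grasp point. The pads swing forward as they close: fully open they stand 13 mm farther back than shut.
Start: joints at [-1.203, 0.238, -0.013, 1.319, 0, 1.571], TCP at [0.189, -0.49, 0.209] pointing down, gripper open.
Joint ranges: [-2.66, 2.66], [-1.03, 1.9], [-1.14, 1.46], [-1.82, 2.27], [-1.45, 1.34], [-3.14, 3.14]. Speed limits (rad/s): [2.22, 2.22, 2.79, 3.14, 3.14, 3.14].

### API

Orientations are given as a 3x3 rotation matrix whose columns are the frame's x, y, z axes.
In Python, from rig import arm, vision gives the robot as it stands. The module is installed in compiled form; this text tells all that it offers.
- The arm moves only by the tool apply_moves, never from a script. Its argument "motion" is a list that holds one entry, the list of rows, each a list of 7 numbers: the shift along the tool's x, y, z normalised to -1 to 1, where 1 is 0.5 m, then the turn, a rotation vector about the tool's x, y, z normalised to -1 to 1, where 1 is 1.5 rad, then the closure, from 0 (fully open) to 1 (shut). A call has 1 to 10 rows; each row is the pose to reach, as a shift and turn from the pose commanded when the call began, along the tool's axes at that moment; what a row does not reach only later rows make up. A row lasts 1/8 s, in which the tool goes at most 62.5 mm and 10.7 degrees, less where a joint would pass 70% of its speed; a pose out of reach is approached as far as the arm can. A call with a number of a shift or a turn outside -1 to 1 is refused whole. A call with a gripper value outside its range is refused whole. The fingers move at their own pace and stop on an object; "newtons" is the grip in N (left out, the last holds). Time passes only in rows, so rows that repeat a pose let the fingers close. It gives the time, the measured TCP pose, the force, the opening and the grip force at its end, in the units of the state.
- arm.get_obs(): the state, without advancing time (a new reading comes with each control period).
- vision.read_camera(name): name is "side" or "top" or "wrist"; returns a dict with "img" (480x640x3 uint8, blue, green, red), "mtx" (3x3 intrinsics, pixels), "world_from_camera" (4x4, takes a point from camera to world coordinates). Camera axes: x right, y up, looking along -z (the intrinsics and any distortion apply to the point x, -y, -z); pixel columns grow to the right and rows downward; lengths in m; the calibration is good to about 2 mm. The wrist camera is an equidistant fisheye: a pixel r from the principal point sees the ray r / f radians off the axis. A picture is of the moment at which its call begins. There is no depth.
- arm.sign_off(): hands the job in; it is judged then, once.
The state is a dict: "t": time; "qpos": joint angles; "qd": joint speeds; "joint_efforts": joint torques, N m; "ee_pos": TCP position; "orientation": TCP orientation; "force": force on the tool from outside, world axes, zero at the start; "torque": the same for the moment, N m; "width": finger opening in m; "gripper_force": force on a finger pad.
Only numpy, scipy, OpenCV 4.12 (cv2) and the standard library are available. Lean on these libraries where they do the work, as an engineer would, in place of code of your own. Each camera call takes 0.05 s, during which the arm holds its last target. There are 200 camera calls.

### The job

Pack the driver's kit tray: lay the wedge-shaped wheel chock in its long pocket, the tape measure in the square pocket, the whistle in the small narrow pocket and the round-based hand stamp, upright, in the round pocket, each resting flat on the pocket's floor. The square-based stamp and the straight rubber block look similar but do not belong in the kit: leave them where they are.

Things in the scene. Friction and masses are not known exactly. Their poses are not given: they have to be found in the camera images.
- chock_mid (a point): Black rubber wheel chock, a wedge 110 mm long (x), 50 mm wide (y), with upright flat sides; the top slopes from 12 mm high at the -x end up to 48 mm, then is level for the last 36 mm at the +x end (38 mm high in the middle), with five thin cross ribs on the slope. About 0.3 kg. Loose on the table, slope up. The point is the middle of its length and width, 24 mm above its underside; z up.
- tape_mid (a point): Steel-cased pocket tape measure lying on its side, D-shaped from above with a black disc on top: 58 mm long (x, round end at +x), 56 mm wide (y, flat sides), 32 mm high; small dark hook tab at the -x end, 8 mm proud. About 0.18 kg, loose. The point is its centre, 16 mm above its underside; z up.
- whistle_mid (a point): Red plastic whistle, 50 mm long (x), 20 mm wide (y, flat sides), 24 mm high: a round chamber (24 mm diameter, axis along y) at the +x end and a mouthpiece 15 mm high at the -x end. About 25 g, loose. The point is the middle of its length and width, 12 mm above its underside; z up.
- stamp_mid (a point): Hand stamp with a ROUND wooden base, 46 mm diameter and 14 mm thick, and an upright round wooden handle 24 mm in diameter; 72 mm high in all. About 90 g, loose, standing. The point is on its axis, 36 mm above its underside; z up along the handle.
- block_mid (a point): Look-alike, to be left alone: straight black rubber bumper block 110 x 50 x 48 mm (x, y, z), same size as the chock but with no slope, loose. The point is its centre, 24 mm above its underside.
- stamp_square_mid (a point): Look-alike, to be left alone: hand stamp with a SQUARE base 44 x 44 mm, 14 mm thick, the same handle as the round one, 72 mm high, loose. The point is on its axis, 36 mm above its underside.
- pocket_long (a point): Long pocket for the chock, 128 mm (x) by 68 mm (y). 8 mm deep, grey felt floor, sunk in a flat plywood insert 139 x 95 mm whose top is 16 mm above the table. The point is the centre of the pocket's floor, 8 mm above the table; x along the insert's length, z up. Four inserts, in any order, fill one low fixed steel tray two by two. Inserts' centres lie 140 mm apart lengthwise (x) and 96 mm crosswise.
- pocket_square (a point): Nearly square pocket for the tape measure, 78 mm (x) by 74 mm (y), in the same tray. 8 mm deep, grey felt floor, sunk in a flat plywood insert 139 x 95 mm whose top is 16 mm above the table. The point is the centre of the pocket's floor, 8 mm above the table; x along the insert's length, z up. Four inserts, in any order, fill one low fixed steel tray two by two.
- pocket_narrow (a point): Small narrow pocket for the whistle, 70 mm (x) by 40 mm (y), in the same tray. 8 mm deep, grey felt floor, sunk in a flat plywood insert 139 x 95 mm whose top is 16 mm above the table. The point is the centre of the pocket's floor, 8 mm above the table; x along the insert's length, z up. Four inserts, in any order, fill one low fixed steel tray two by two.
- pocket_round (a point): Round pocket for the round-based stamp, 66 mm diameter, in the same tray. 8 mm deep, grey felt floor, sunk in a flat plywood insert 139 x 95 mm whose top is 16 mm above the table. The point is the centre of the pocket's floor, 8 mm above the table; x along the insert's length, z up. Four inserts, in any order, fill one low fixed steel tray two by two.
Not all that is in view belongs to the job. What is shaped like the part that bears chock_mid but red is not meant.

How it is judged:
By the outcome, as a careful person would: the job done as asked, in the order asked, and still so for the second after the job is handed in, with the robot touching nothing.
It also fails if it takes over 112 s, if anything falls off the work surface, if the arm or the gripper's body presses on something with over 40 N, if the wrist force passes 120 N, or if a joint passes its speed limit or range.

## Working session

There is one attempt and no reset: what is moved stays moved. The work goes in short steps, Python scripts to look and compute and a tool call to move; the robot and the scene stay as the last step left them, time stands still between calls to the robot, and variables do not carry over. Pictures are saved under pics/ and viewed, at most 14 in all, crops included, and the job is handed in when it is done.

Besides the shell and the picture viewer there is one more tool, called after "Emit:" by a JSON object that holds its "name" and its "arguments". apply_moves: Moves the arm, as the interface text tells. Its arguments: {"type":"object","properties":{"motion":{"type":"array"},"newtons":{"type":"number"}},"required":["motion"]}

```bash
mkdir -p pics
cat > h.py <<'E'
import numpy as np, cv2
from rig import arm, vision
def grab(n):
    d=vision.read_camera(n); return d
def ray(d,name,u,v):
    K=d["mtx"];T=d["world_from_camera"]
    x=(u-K[0,2])/K[0,0]; y=(v-K[1,2])/K[1,1]
    if name=="wrist":
        r=np.hypot(x,y); s=np.sin(r)/r if r>1e-9 else 1; c=np.array([x*s,-y*s,-np.cos(r)])
    else: c=np.array([x,-y,-1.])
    return T[:3,3], T[:3,:3]@c
def onz(d,name,u,v,z):
    o,r=ray(d,name,u,v); return o+r*(z-o[2])/r[2]
def tri(rs):
    A=np.zeros((3,3));b=np.zeros(3)
    for o,r in rs:
        r=r/np.linalg.norm(r);P=np.eye(3)-np.outer(r,r);A+=P;b+=P@o
    p=np.linalg.solve(A,b)
    return p,[np.linalg.norm(np.cross(p-o,r/np.linalg.norm(r))) for o,r in rs]
E
python3 - <<'E'
from h import *
import pickle
np.set_printoptions(precision=3,suppress=True)
D={}
for n in("top","side","wrist"):
    d=grab(n);D[n]=d;cv2.imwrite(f"pics/{n}0.png",d["img"]);print(n,d["mtx"].tolist(),d["world_from_camera"])
    print({k:(v.shape if hasattr(v,'shape') else v) for k,v in d.items() if k not in("img","mtx","world_from_camera")})
pickle.dump(D,open("d0.pkl","wb"))
print(arm.get_obs())
E
```

```text
top [[565.4838551391864, 0.0, 318.29252829468936], [0.0, 565.4838551391864, 244.83214217630703], [0.0, 0.0, 1.0]] [[ 0.004  0.998 -0.057  0.406]
 [-1.     0.004  0.006 -0.014]
 [ 0.006  0.057  0.998  1.09 ]
 [ 0.     0.     0.     1.   ]]
{}
side [[503.94424400579527, 0.0, 319.0032376064588], [0.0, 503.94424400579527, 247.18113046637302], [0.0, 0.0, 1.0]] [[-0.935  0.281 -0.216  0.239]
 [-0.355 -0.735  0.578  0.619]
 [ 0.004  0.617  0.787  0.922]
 [ 0.     0.     0.     1.   ]]
{}
wrist [[371.64829954431775, 0.0, 320.7151021358791], [0.0, 371.64829954431775, 236.06245883234942], [0.0, 0.0, 1.0]] [[ 0.36   0.888  0.286  0.261]
 [-0.933  0.343  0.109 -0.462]
 [-0.001 -0.306  0.952  0.374]
 [ 0.     0.     0.     1.   ]]
{}
{'t': 0.15, 'qpos': array([-1.203,  0.239, -0.014,  1.319, -0.   ,  1.571]), 'qd': array([-0.   , -0.003,  0.002,  0.   ,  0.001, -0.   ]), 'joint_efforts': array([  0.   , -53.908,  34.66 ,   0.014,  -0.   ,   0.   ]), 'ee_pos': array([ 0.189, -0.49 ,  0.209]), 'orientation': array([[ 0.933,  0.359, -0.   ],
       [ 0.359, -0.933,  0.001],
       [-0.   , -0.001, -1.   ]]), 'force': array([-0.233, -0.328, -0.05 ]), 'torque': array([-0.002, -0.014,  0.015]), 'gripper_force': 0.0, 'width': 0.08508566185070088}
```

View pics/top0.png

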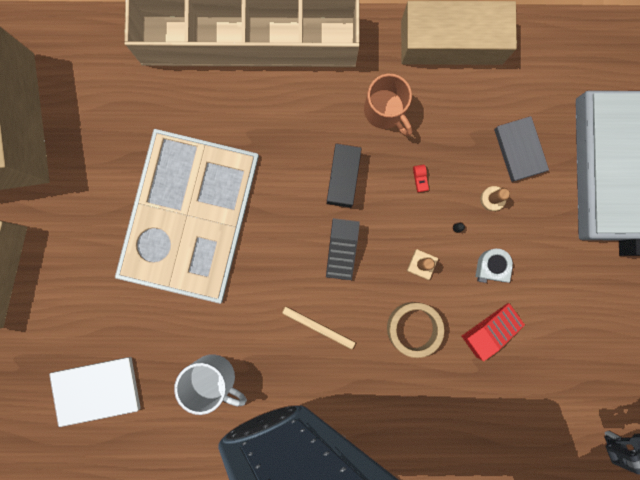

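View pics/side0.png

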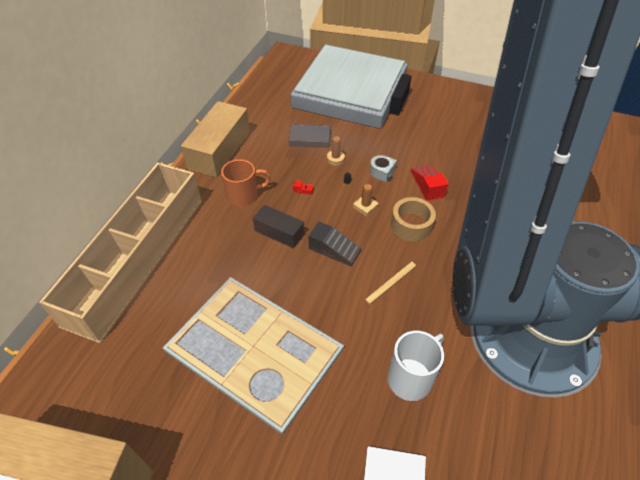

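The top view shows the tray at (187,215). Its pockets are long (172,174), square (220,186), round (154,245) and narrow (203,257).

Candidates:
- **Chock:** ribbed black (343,250), smooth black (344,176) and red ribbed (494,332). The ribbed black one fits; the smooth one is the block and the red one is excluded.
- **Stamp:** (495,198) has a round base, so it fits. (423,265) has a square base.
- **Other parts:** tape at (496,266), small red thing at (421,179), probably the whistle.

One enlarged crop to confirm.

Run:
```python
from h import *
import pickle
D=pickle.load(open("d0.pkl","rb"))
a=cv2.resize(D["top"]["img"][130:300,320:530],None,fx=3.8,fy=3.5)[:330,:]
a=cv2.resize(D["top"]["img"][135:290,320:530],(800,380),interpolation=cv2.INTER_CUBIC)
b=cv2.resize(D["side"]["img"][125:275,240:470],(340,220),interpolation=cv2.INTER_CUBIC)
w=cv2.resize(D["wrist"]["img"],(293,220))
o=np.zeros((600,800,3),np.uint8);o[:380]=a;o[380:,:340]=b;o[380:,340:633]=w
cv2.imwrite("pics/crop1.png",o)
```

```text
(no output)
```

View pics/crop1.png

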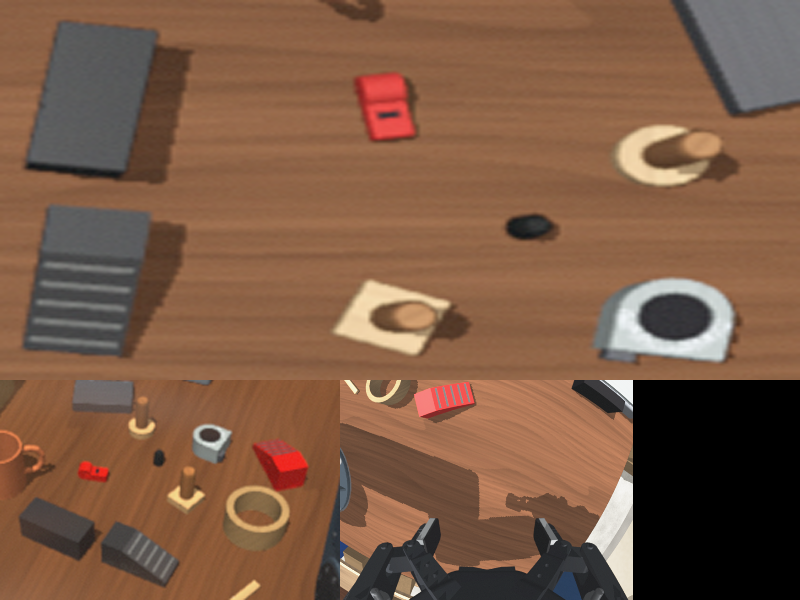

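The crop confirms it: the ribbed black wedge at (343,250) is the chock, with its high end up in the image. The small red thing at (421,179) is the whistle, with its chamber up. The round-base stamp is at (495,198), and the tape at (496,266) has its round end up. Now the measurement.

Run:
```python
from h import *
import pickle
np.set_printoptions(precision=4,suppress=True)
D=pickle.load(open("d0.pkl","rb"))
def blob(n,roi,f):
    x0,y0,x1,y1=roi; im=D[n]["img"]; 
    hsv=cv2.cvtColor(im,cv2.COLOR_BGR2HSV).astype(int)
    m=f(hsv[...,0],hsv[...,1],hsv[...,2]); k=np.zeros(m.shape,np.uint8);k[y0:y1,x0:x1]=1
    m=(m&(k>0)).astype(np.uint8); m=cv2.morphologyEx(m,cv2.MORPH_CLOSE,np.ones((3,3)))
    c=max(cv2.findContours(m,0,2)[0],key=cv2.contourArea); M=cv2.moments(c)
    return np.array([M['m10'],M['m01']])/M['m00'],c
grey=lambda h,s,v:(s<40)&(v>90)
dark=lambda h,s,v:(v<95)&(s<70)
red=lambda h,s,v:((h<8)|(h>172))&(s>170)&(v>120)
disc=lambda h,s,v:(v<70)
items={"long":((148,136,194,212),(175,315,246,380),grey),"square":((196,160,247,213),(214,288,270,335),grey),
"round":((134,225,174,268),(246,364,288,408),grey),"narrow":((186,232,221,280),(272,326,320,366),grey),
"chock":((322,216,362,284),(304,220,364,268),dark),"whistle":((408,160,434,196),(290,178,318,196),red),"disc":((484,250,512,278),(370,152,398,172),disc)}
for n,(rt,rs,f) in items.items():
    try:
        a,ca=blob("top",rt,f);b,cb=blob("side",rs,f)
        p,e=tri([ray(D["top"],"top",*a),ray(D["side"],"side",*b)])
        z={"long":.008,"square":.008,"round":.008,"narrow":.008,"disc":.032,"whistle":.015,"chock":.03}[n]
        print(n,"top",a.round(1),"side",b.round(1),"tri",p,"err",e[0].round(4),"| at z:",onz(D["top"],"top",*a,z)[:2])
        bx=cv2.boxPoints(cv2.minAreaRect(ca)); w=np.array([onz(D["top"],"top",*q,z) for q in bx])
        e1=w[1]-w[0];e2=w[2]-w[1]; l=e1 if np.linalg.norm(e1)>np.linalg.norm(e2) else e2
        print("   sizes",np.linalg.norm(e1).round(4),np.linalg.norm(e2).round(4),"yaw",np.arctan2(l[1],l[0]).round(3))
    except Exception as ex: print(n,ex)
# stamp base: triangulate handle top by hand pixels
for a,b in(((505,195),(336,139)),):
    print("handle top",tri([ray(D["top"],"top",*a),ray(D["side"],"side",*b)]))
print("base", onz(D["top"],"top",495,199,.014),onz(D["side"],"side",336,158,.014))
```

```text
long top [171.7 174.5] side [210.7 347.6] tri [0.6016 0.2627 0.0081] err 0.0 | at z: [0.6016 0.2627]
   sizes 0.1334 0.0663 yaw -0.223
square top [220.5 185.9] side [241.2 312.8] tri [0.5803 0.1687 0.0076] err 0.0003 | at z: [0.58   0.1685]
   sizes 0.0779 0.0727 yaw -0.228
round top [153.6 244.7] side [266.2 385. ] tri [0.4658 0.2947 0.0087] err 0.0 | at z: [0.4658 0.2949]
   sizes 0.0631 0.0633 yaw -3.123
narrow top [202.5 256.6] side [296.  346.7] tri [0.4434 0.2008 0.0093] err 0.0 | at z: [0.4435 0.2011]
   sizes 0.0696 0.0383 yaw -0.237
chock top [342.6 250.6] side [328.8 243. ] tri [ 0.4629 -0.064   0.021 ] err 0.0077 | at z: [ 0.4551 -0.0658]
   sizes 0.1094 0.0517 yaw -0.114
whistle top [420.6 177.8] side [302.1 187.5] tri [ 0.5982 -0.2172  0.0079] err 0.0008 | at z: [ 0.5962 -0.2161]
   sizes 0.0248 0.0508 yaw -3.008
disc top [496.7 263.8] side [381.8 162.9] tri [ 0.4314 -0.3558  0.0279] err 0.0001 | at z: [ 0.4314 -0.3545]
   sizes 0.0319 0.0319 yaw -1.567
handle top (array([ 0.5583, -0.3603,  0.0653]), [np.float64(0.001902003120040215), np.float64(0.001902003120040075)])
base [ 0.5562 -0.3588  0.014 ] [ 0.5535 -0.3458  0.014 ]
```

```bash
cat >> h.py <<'E'
from scipy.spatial.transform import Rotation as Ro
def mv(x,y,z,psi):
    o=arm.get_obs();R=np.array(o["orientation"]);c,s=np.cos(psi),np.sin(psi)
    G=np.array([[c,s,0],[s,-c,0],[0,0,-1]])
    print("row",(R.T@(np.array([x,y,z])-o["ee_pos"])/.5).round(4),(Ro.from_matrix(R.T@G).as_rotvec()/1.5).round(4))
def ob():
    o=arm.get_obs();R=o["orientation"];print("t",o["t"],"p",np.round(o["ee_pos"],4),"psi",round(float(np.arctan2(R[1][0],R[0][0])),3),"q",np.round(o["qpos"],2),"F",np.round(o["force"],1),"w",round(o["width"],4),"g",o["gripper_force"])
E
python3 -c "
from h import *
mv(.465,-.066,.2,.368)"
```

```text
row [ 0.8203 -0.5918  0.0187] [-0.0007  0.     -0.0002]
```

Emit:
{"name": "apply_moves", "arguments": {"motion": [[[0.82,-0.59,0.02,0,0,0,0],[0.82,-0.59,0.02,0,0,0,0],[0.82,-0.59,0.02,0,0,0,0],[0.82,-0.59,0.02,0,0,0,0],[0.82,-0.59,0.02,0,0,0,0],[0.82,-0.59,0.02,0,0,0,0],[0.82,-0.59,0.02,0,0,0,0],[0.82,-0.59,0.02,0,0,0,0],[0.82,-0.59,0.02,0,0,0,0],[0.82,-0.59,0.02,0,0,0,0]]]}}

```text
t: 1.4
ee_pos: [0.465, -0.0669, 0.1992]
orientation: [[0.933, 0.361, -0.001], [0.361, -0.933, -0.0], [-0.001, -0.0, -1.0]]
force: [-0.0, 0.3, 0.1]
width: 0.0852
gripper_force: 0.0
```

```bash
python3 -c "
from h import *
ob()
d=grab('wrist');cv2.imwrite('pics/w1.png',d['img'])
import pickle;pickle.dump(d,open('w1.pkl','wb'))
mv(.465,-.066,.2,-.114);mv(.465,-.066,.2,3.14-.114)"
```

```text
t 1.4 p [ 0.465  -0.0669  0.1992] psi 0.369 q [-0.14  0.15 -0.16  1.27 -0.    2.63] F [-0.   0.3  0.1] w 0.0852 g 0.0
row [ 0.0018 -0.0028 -0.0014] [-0.      0.0006  0.3212]
row [ 0.0018 -0.0028 -0.0014] [-8.0000e-04 -0.0000e+00 -1.7721e+00]
```

View pics/w1.png

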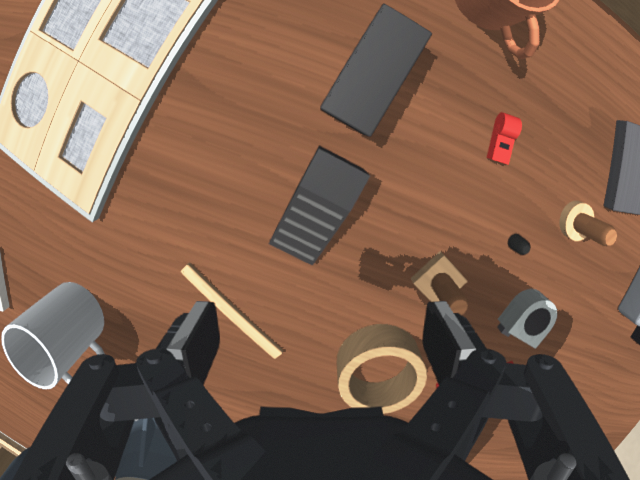

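Wrist view: the chock's high-end top corners are at (319,147) and (370,175), and its low-end corners at (271,241) and (313,263). I'll triangulate these against the top view.

Run:
```python
from h import *
import pickle
np.set_printoptions(precision=4,suppress=True)
D=pickle.load(open("d0.pkl","rb"));w=pickle.load(open("w1.pkl","rb"))
P=[]
for a,b,z in(((333.1,219.5),(319,147),.048),((359.4,221.5),(370,175),.048),((326.6,277.4),(271,241),.01),((352,279.9),(313,262),.01)):
    p,e=tri([ray(D["top"],"top",*a),ray(w,"wrist",*b)]);P.append(p);print(p,e[0],onz(D["top"],"top",*a,z),onz(w,"wrist",*b,z))
P=np.array(P);print(P.mean(0),P[:2].mean(0)-P[2:].mean(0),P[0]-P[1],P[2]-P[3])
```

```text
[ 0.5138 -0.0471  0.029 ] 0.0007435504062631611 [ 0.5118 -0.0472  0.048 ] [ 0.5151 -0.0459  0.048 ]
[ 0.5086 -0.0961  0.0448] 0.00011271182068709184 [ 0.5083 -0.0959  0.048 ] [ 0.5088 -0.0954  0.048 ]
[ 0.4048 -0.0358  0.0026] 0.0006227889319370107 [ 0.4048 -0.0363  0.01  ] [ 0.4076 -0.0353  0.01  ]
[ 0.4001 -0.0843  0.0053] 0.0007665139316647011 [ 0.4002 -0.0848  0.01  ] [ 0.4017 -0.083   0.01  ]
[ 0.4568 -0.0658  0.0204] [ 0.1087 -0.0115  0.0329] [ 0.0052  0.049  -0.0157] [ 0.0048  0.0485 -0.0028]
```

Emit:
{"name": "apply_moves", "arguments": {"motion": [[[0,0,0,0,0,-0.9,0],[0,0,0,0,0,-0.9,0],[0,0,0,0,0,-0.9,0],[0,0,0,0,0,-0.9,0],[0,0,0,0,0,-0.9,0],[0,0,0,0,0,-0.9,0],[0,0,0,0,0,-0.9,0],[0,0,0,0,0,-0.9,0]]]}}

```text
t: 2.45
ee_pos: [0.4646, -0.0686, 0.1997]
orientation: [[-0.144, 0.99, -0.0], [0.99, 0.144, -0.0], [-0.0, -0.0, -1.0]]
force: [0.2, 0.1, 0.8]
width: 0.0857
gripper_force: 0.0
```

```bash
python3 -c "
from h import *
mv(.467,-.0665,.06,3.036);mv(.467,-.0665,.019,3.036)"
```

```text
row [0.0035 0.0055 0.2793] [-1.000e-04  0.000e+00 -8.801e-01]
row [0.0036 0.0055 0.3613] [-1.000e-04  0.000e+00 -8.801e-01]
```

Emit:
{"name": "apply_moves", "arguments": {"motion": [[[0.0035,0.0055,0,0,0,-0.88,0],[0.0035,0.0055,0,0,0,-0.88,0],[0.0035,0.0055,0,0,0,-0.88,0],[0.0035,0.0055,0.1,0,0,-0.88,0],[0.0035,0.0055,0.2,0,0,-0.88,0],[0.0035,0.0055,0.25,0,0,-0.88,0],[0.0035,0.0055,0.25,0,0,-0.88,0],[0.0035,0.0055,0.25,0,0,-0.88,0]]]}}

```text
t: 3.45
ee_pos: [0.4673, -0.0658, 0.0744]
orientation: [[-0.994, 0.108, -0.0], [0.108, 0.994, 0.0], [0.001, 0.0, -1.0]]
force: [0.0, -0.2, -0.0]
width: 0.0856
gripper_force: 0.0
```

```bash
python3 -c "
from h import *
ob();mv(.467,-.0665,.019,3.036)
d=grab('wrist');cv2.imwrite('pics/w2.png',d['img'])
"
```

```text
t 3.45 p [ 0.4673 -0.0658  0.0744] psi 3.033 q [-0.14  0.24 -0.38  0.95  0.   -0.03] F [ 0.  -0.2 -0. ] w 0.0856 g 0.0
row [ 0.0004 -0.0015  0.1108] [ 0.     -0.0003 -0.002 ]
```

View pics/w2.png

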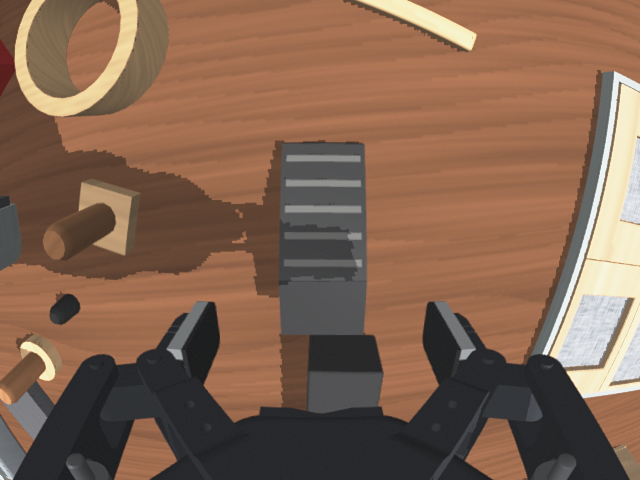

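Wrist view: the chock is at (323,240) between the pads, and the block's end is ahead of it at (340,370), clear of the pads. Go down and grip.

Emit:
{"name": "apply_moves", "arguments": {"motion": [[[0,0,0.06,0,0,0,0],[0,0,0.11,0,0,0,0],[0,0,0.11,0,0,0,0],[0,0,0.11,0,0,0,0.6],[0,0,0.11,0,0,0,1],[0,0,0.11,0,0,0,1],[0,0,0.11,0,0,0,1],[0,0,0.11,0,0,0,1],[0,0,0.11,0,0,0,1]]], "newtons": 50}}

```text
t: 4.62
ee_pos: [0.4688, -0.0652, 0.0213]
orientation: [[-0.995, 0.104, 0.003], [0.104, 0.995, -0.0], [-0.003, -0.0, -1.0]]
force: [-2.9, -0.1, 14.4]
width: 0.0435
gripper_force: 48.7
```

```bash
python3 -c "
from h import *
ob()
c,s=np.cos(-.23),np.sin(-.23)
x,y=.6016+.010*c,.2627+.010*s
print(x,y);mv(x,y,.12,np.pi-.23)"
```

```text
t 4.625 p [ 0.4688 -0.0652  0.0213] psi 3.037 q [-0.14  0.3  -0.46  0.81  0.   -0.03] F [-2.9 -0.1 14.4] w 0.0435 g 48.715102672576904
0.6113366639500538 0.2604202247646481
row [-0.2162  0.6774 -0.1968] [0.0001 0.0019 0.0837]
```

Emit:
{"name": "apply_moves", "arguments": {"motion": [[[0,0,-0.04,0,0,0,1],[0,0,-0.12,0,0,0,1],[0,0,-0.2,0,0,0,1],[0,0,-0.2,0,0,0,1],[0,0,-0.2,0,0,0,1]]]}}

```text
t: 5.25
ee_pos: [0.4677, -0.065, 0.1196]
orientation: [[-0.995, 0.104, 0.001], [0.104, 0.995, -0.0], [-0.001, 0.0, -1.0]]
force: [-0.1, -0.1, -0.4]
width: -0.0001
gripper_force: 0.0
```

```bash
python3 -c "
from h import *
ob()
c,s=np.cos(-.23),np.sin(-.23)
x,y=.6016+.010*c,.2627+.010*s
mv(x,y,.12,np.pi-.23)
a=cv2.resize(grab('wrist')['img'],(400,300));b=grab('side')['img'][150:330,200:440];b=cv2.resize(b,(400,300))
cv2.imwrite('pics/w3.png',np.hstack([a,b]))"
```

```text
t 5.25 p [ 0.4677 -0.065   0.1196] psi 3.037 q [-0.14  0.2  -0.31  1.07  0.   -0.03] F [-0.1 -0.1 -0.4] w -0.0001 g 0.0
row [-0.2181  0.6772 -0.0007] [0.0001 0.0004 0.0839]
```

View pics/w3.png

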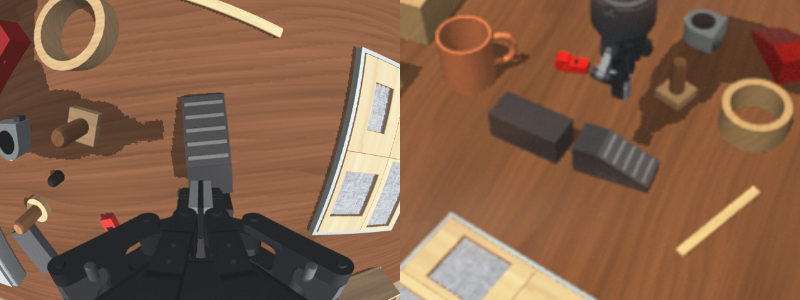

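The grasp slipped: the chock is still on the table, at about (205,140) in the left half, slightly turned. In this view the tips look further back than assumed, so the grip was probably too high. I'll measure the tips and re-measure the chock.

Run:
```python
from h import *
import pickle
d=grab('wrist');s=grab('side');t=grab('top');pickle.dump((d,s,t),open('w4.pkl','wb'))
print(d['world_from_camera'][:3,3]-arm.get_obs()['ee_pos'])
a=cv2.resize(d['img'][130:330,240:400],(480,600),interpolation=cv2.INTER_CUBIC)
b=cv2.resize(s['img'][150:270,290:370],(320,300),interpolation=cv2.INTER_CUBIC)
b=cv2.resize(s['img'][150:270,290:418],(320,300),interpolation=cv2.INTER_CUBIC)
c=cv2.resize(t['img'][200:300,300:407],(320,300),interpolation=cv2.INTER_CUBIC)
cv2.imwrite('pics/w4.png',np.hstack([a,np.vstack([b,c])]))
```

```text
[-0.07826611  0.00771596  0.16479057]
```

View pics/w4.png

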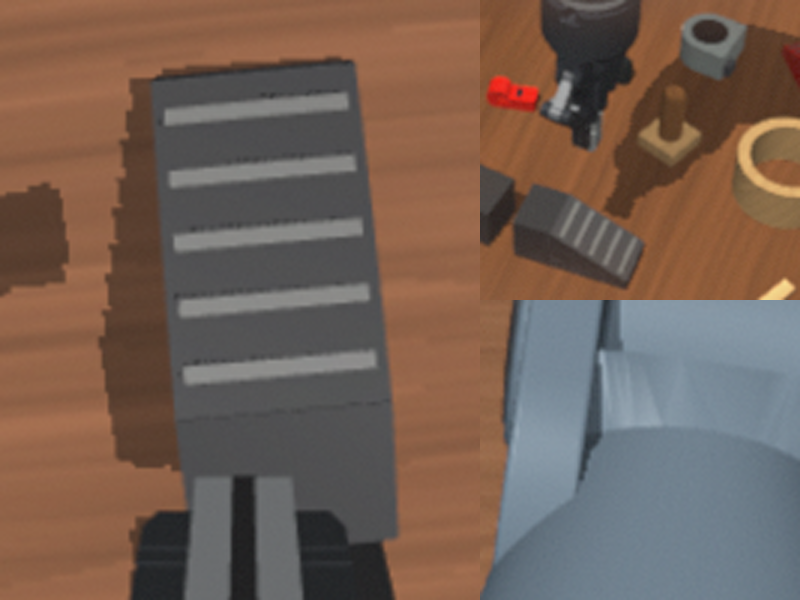

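Run:
```python
from h import *
import pickle
np.set_printoptions(precision=4,suppress=True)
d,s,t=pickle.load(open('w4.pkl','rb'))
ob()
for u,v in((334,206),(336,208),(332,207)):
  o,r=ray(s,'side',u,v); c=np.array([.4677,-.065])
  k=((c-o[:2])@r[:2])/(r[:2]@r[:2]); print("side ray nearest axis",o+k*r)
print("tri",tri([ray(s,'side',334,207),ray(d,'wrist',321,289)]))
# chock: ridge & corners wrist
C=lambda x,y:(240+x/3,130+y/3)
for (x,y),z in(((150,78),.012),((353,62),.012),((177,418),.048),((390,400),.048),((397,538),.048)):
  print(onz(d,'wrist',*C(x,y),z))
S=lambda x,y:(290+(x-480)/2.5,150+y/2.5)
for a,b in(((390,400),(570,200)),):pass
for q,z in((S(535,185),.048),(S(572,198),.048),(S(517,222),.048),(S(642,243),.012)): print("side",onz(s,'side',*q,z))
```

```text
t 5.5 p [ 0.4672 -0.065   0.1187] psi 3.038 q [-0.14  0.2  -0.31  1.07  0.   -0.03] F [ 0.1  0.3 -0.2] w 0.0 g 0.0
side ray nearest axis [ 0.4627 -0.0666  0.1434]
side ray nearest axis [ 0.4586 -0.0679  0.1375]
side ray nearest axis [ 0.4667 -0.0653  0.1401]
tri (array([ 0.4601, -0.0649,  0.1407]), [np.float64(0.002474508100088831), np.float64(0.002474508100089034)])
[ 0.4112 -0.0822  0.012 ]
[ 0.4123 -0.0328  0.012 ]
[ 0.4854 -0.0824  0.048 ]
[ 0.4861 -0.0335  0.048 ]
[ 0.5223 -0.0337  0.048 ]
side [ 0.5182 -0.0801  0.048 ]
side [ 0.4813 -0.0776  0.048 ]
side [ 0.5174 -0.0337  0.048 ]
side [ 0.4125 -0.0786  0.012 ]
```

Side and wrist together put the shut tips at z≈0.141 with the TCP reported at 0.119. So the tips sit about 22 mm behind the reported TCP, not 8 mm ahead, and the first grip closed on the chock's top. The chock is now at (0.467,-0.0575) with yaw about 0. I'll open, descend to a height that is safe on either reading, then look.

```bash
python3 -c "
from h import *
mv(.477,-.0575,.119,3.13);mv(.477,-.0575,.006,3.13)"
```

```text
row [-0.018   0.0169 -0.0006] [ 0.0001 -0.0011 -0.0615]
row [-0.0183  0.0168  0.2254] [ 0.0001 -0.0011 -0.0615]
```

Emit:
{"name": "apply_moves", "arguments": {"motion": [[[-0.018,0.017,0,0,0,-0.06,0],[-0.018,0.017,0,0,0,-0.06,0],[-0.018,0.017,0,0,0,-0.06,0],[-0.018,0.017,0,0,0,-0.06,0],[-0.018,0.017,0.08,0,0,-0.06,0],[-0.018,0.017,0.15,0,0,-0.06,0],[-0.018,0.017,0.2,0,0,-0.06,0],[-0.018,0.017,0.225,0,0,-0.06,0],[-0.018,0.017,0.225,0,0,-0.06,0]]]}}

```text
t: 6.62
ee_pos: [0.4771, -0.0575, 0.0067]
orientation: [[-1.0, 0.014, -0.001], [0.014, 1.0, 0.0], [0.001, 0.0, -1.0]]
force: [-0.3, -0.5, -0.3]
width: 0.0852
gripper_force: 0.0
```

Run:
```python
from h import *
import pickle
ob()
d=grab('wrist');s=grab('side');pickle.dump((d,s),open('w5.pkl','wb'))
a=cv2.resize(d['img'],(400,300))
b=cv2.resize(s['img'][180:300,260:420],(400,300),interpolation=cv2.INTER_CUBIC)
cv2.imwrite('pics/w5.png',np.hstack([a,b]))
```

```text
t 6.625 p [ 0.4771 -0.0575  0.0067] psi 3.127 q [-0.12  0.33 -0.46  0.78  0.   -0.11] F [-0.3 -0.5 -0.3] w 0.0852 g 0.0
```

View pics/w5.png

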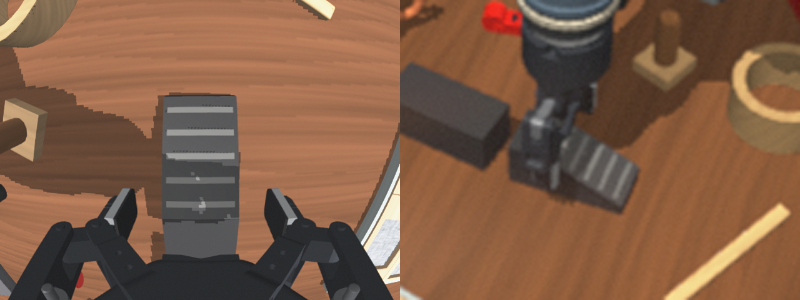

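The side view shows the near fingertip at about (553,187) in the panel, clearly above the table. Compute its height.

Run:
```python
from h import *
import pickle
d,s=pickle.load(open('w5.pkl','rb'))
for y in(-.015,-.005):
  o,r=ray(s,'side',321.2,254.8); print(o+r*(y-o[1])/r[1])
for y in(-.015,):
  o,r=ray(d,'wrist',270*1.6,190*1.6); print(o+r*(y-o[1])/r[1])
print(tri([ray(s,'side',321.2,254.8),ray(d,'wrist',270*1.6,190*1.6)]))
```

```text
[ 0.47117573 -0.015       0.033683  ]
[ 0.46751913 -0.005       0.04768344]
[ 0.4653472  -0.015       0.04875862]
(array([ 0.47027412, -0.01156629,  0.03881594]), [np.float64(0.0004436868726206037), np.float64(0.0004436868726206329)])
```

Emit:
{"name": "apply_moves", "arguments": {"motion": [[[0,0,0.02,0,0,0,0],[0,0,0.038,0,0,0,0],[0,0,0.038,0,0,0,0.3],[0,0,0.038,0,0,0,1],[0,0,0.038,0,0,0,1],[0,0,0.038,0,0,0,1],[0,0,0.038,0,0,0,1],[0,0,0.038,0,0,0,1],[0,0,0.038,0,0,0,1],[0,0,0.038,0,0,0,1]]], "newtons": 50}}

```text
t: 7.98
ee_pos: [0.4777, -0.0575, -0.0118]
orientation: [[-1.0, 0.014, 0.0], [0.014, 1.0, -0.0], [-0.0, -0.0, -1.0]]
force: [-1.3, -1.1, 5.2]
width: 0.0493
gripper_force: 53.0
```

Emit:
{"name": "apply_moves", "arguments": {"motion": [[[0,0,-0.01,0,0,0,1],[0,0,-0.04,0,0,0,1],[0,0,-0.1,0,0,0,1],[0,0,-0.18,0,0,0,1],[0,0,-0.22,0,0,0,1],[0,0,-0.22,0,0,0,1],[0,0,-0.22,0,0,0,1]]]}}

```text
t: 8.85
ee_pos: [0.4768, -0.0574, 0.097]
orientation: [[-1.0, 0.014, -0.002], [0.014, 1.0, 0.0], [0.002, 0.0, -1.0]]
force: [-0.9, -0.9, -4.2]
width: 0.0492
gripper_force: 52.8
```

Run:
```python
from h import *
ob()
c,s=np.cos(-.23),np.sin(-.23)
x,y=.6016+.010*c,.2627+.010*s
for z in(.1,.03,-.004): mv(x,y,z,np.pi-.23)
```

```text
t 8.85 p [ 0.4768 -0.0574  0.097 ] psi 3.128 q [-0.12  0.23 -0.32  1.02  0.   -0.11] F [-0.9 -0.9 -4.2] w 0.0492 g 52.81424433924258
row [-0.2602  0.6392 -0.0062] [ 1.000e-04 -1.100e-03  1.441e-01]
row [-0.2605  0.6392  0.1338] [ 1.000e-04 -1.100e-03  1.441e-01]
row [-0.2606  0.6391  0.2018] [ 1.000e-04 -1.100e-03  1.441e-01]
```

Gripped: 49 mm wide and 4 N heavier. Carry to the long pocket.

Emit:
{"name": "apply_moves", "arguments": {"motion": [[[-0.04,0.1,0,0,0,0.03,1],[-0.08,0.2,0,0,0,0.06,1],[-0.12,0.3,0,0,0,0.09,1],[-0.16,0.4,0,0,0,0.12,1],[-0.2,0.5,0,0,0,0.144,1],[-0.24,0.59,0,0,0,0.144,1],[-0.26,0.639,0,0,0,0.144,1],[-0.26,0.639,0,0,0,0.144,1],[-0.26,0.639,0,0,0,0.144,1]]]}}

```text
t: 9.98
ee_pos: [0.6109, 0.2595, 0.0965]
orientation: [[-0.974, 0.228, -0.003], [0.228, 0.974, -0.001], [0.002, -0.002, -1.0]]
force: [-0.0, -0.5, -3.3]
width: 0.049
gripper_force: 53.5
```

Run:
```python
from h import *
ob()
c,s=np.cos(-.23),np.sin(-.23)
x,y=.6016+.010*c,.2627+.010*s
for z in(.03,-.003): mv(x,y,z,np.pi-.23)
d=grab('wrist');cv2.imwrite('pics/w6.png',d['img'])
```

```text
t 9.975 p [0.6109 0.2595 0.0965] psi 2.912 q [ 0.4   0.53  0.14  1.19 -0.    0.63] F [-0.  -0.5 -3.3] w 0.049 g 53.46180684864521
row [-0.0007  0.0022  0.1329] [-0.0012 -0.0015  0.0002]
row [-0.0008  0.0023  0.1989] [-0.0012 -0.0015  0.0002]
```

View pics/w6.png

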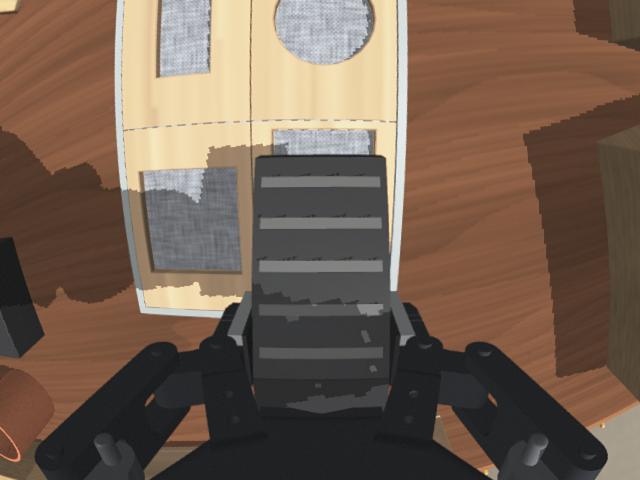

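The wrist view shows the chock at (320,270) lined up with the long pocket, whose near edge runs from (272,130) to (376,130). Lower and release.

Emit:
{"name": "apply_moves", "arguments": {"motion": [[[0,0.002,0.06,0,0,0,1],[0,0.002,0.12,0,0,0,1],[0,0.002,0.16,0,0,0,1],[0,0.002,0.185,0,0,0,1],[0,0.002,0.198,0,0,0,1],[0,0.002,0.198,0,0,0,1],[0,0.002,0.198,0,0,0,0.35],[0,0.002,0.198,0,0,0,0.3],[0,0.002,0.198,0,0,0,0.2],[0,0.002,0.198,0,0,0,0.1]]]}}

```text
t: 11.28
ee_pos: [0.6123, 0.2613, -0.0007]
orientation: [[-0.974, 0.228, 0.0], [0.228, 0.974, 0.0], [-0.0, 0.0, -1.0]]
force: [-0.4, -0.0, -0.4]
width: 0.0769
gripper_force: 0.0
```

Emit:
{"name": "apply_moves", "arguments": {"motion": [[[0,0,-0.06,0,0,0,0],[0,0,-0.14,0,0,0,0],[0,0,-0.25,0,0,0,0],[0,0,-0.3,0,0,0,0],[0,0,-0.3,0,0,0,0]]]}}

```text
t: 11.9
ee_pos: [0.6134, 0.2617, 0.1516]
orientation: [[-0.974, 0.228, 0.004], [0.228, 0.974, 0.002], [-0.004, 0.003, -1.0]]
force: [0.0, -0.0, -0.7]
width: 0.085
gripper_force: 0.0
```

Run:
```python
from h import *
ob()
d=grab('wrist');s=grab('side')
a=cv2.resize(d['img'],(400,300));b=cv2.resize(s['img'][260:440,140:380],(400,300))
cv2.imwrite('pics/w7.png',np.hstack([a,b]))
```

```text
t 11.9 p [0.6134 0.2617 0.1516] psi 2.912 q [0.4  0.5  0.24 1.31 0.   0.63] F [ 0.  -0.  -0.7] w 0.085 g 0.0
```

View pics/w7.png

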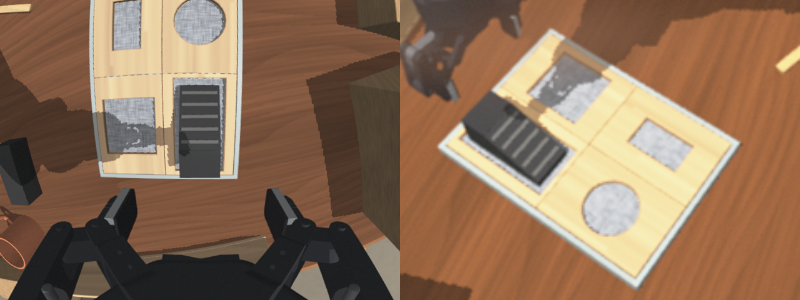

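The chock sits in the long pocket, with felt visible around it at the low end. Next the tape: hover above it.

```bash
python3 -c "
from h import *
mv(.44,-.353,.12,3.13)"
```

```text
row [ 0.0551 -1.2742  0.0573] [-1.000e-04 -3.000e-04 -1.455e-01]
```

Emit:
{"name": "apply_moves", "arguments": {"motion": [[[0.04,-0.9,0.02,0,0,-0.145,0],[0.04,-0.9,0.02,0,0,-0.145,0],[0.04,-0.9,0.02,0,0,-0.145,0],[0.04,-0.9,0.02,0,0,-0.145,0],[0.04,-0.9,0.02,0,0,-0.145,0],[0.04,-0.9,0.02,0,0,-0.145,0],[0.04,-0.9,0.02,0,0,-0.145,0],[0.04,-0.9,0.02,0,0,-0.145,0],[0.04,-0.9,0.02,0,0,-0.145,0],[0.04,-0.9,0.02,0,0,-0.145,0]]]}}

```text
t: 13.25
ee_pos: [0.4903, -0.1713, 0.1385]
orientation: [[-1.0, 0.011, -0.001], [0.011, 1.0, 0.001], [0.001, 0.001, -1.0]]
force: [0.5, 0.5, -1.4]
width: 0.0852
gripper_force: 0.0
```

```bash
python3 -c "
from h import *
ob();mv(.44,-.353,.12,3.13)"
```

```text
t 13.25 p [ 0.4903 -0.1713  0.1385] psi 3.13 q [-0.34  0.26 -0.16  1.14  0.   -0.33] F [ 0.5  0.5 -1.4] w 0.0852 g 0.0
row [ 0.0965 -0.3646  0.0367] [ 0.0005 -0.0006  0.0002]
```

Emit:
{"name": "apply_moves", "arguments": {"motion": [[[0.096,-0.365,0.02,0,0,0,0],[0.096,-0.365,0.02,0,0,0,0],[0.096,-0.365,0.037,0,0,0,0],[0.096,-0.365,0.037,0,0,0,0],[0.096,-0.365,0.037,0,0,0,0],[0.096,-0.365,0.037,0,0,0,0]]]}}

```text
t: 14.0
ee_pos: [0.4408, -0.3527, 0.1207]
orientation: [[-1.0, 0.01, 0.0], [0.01, 1.0, 0.0], [-0.0, 0.0, -1.0]]
force: [0.4, 0.5, -0.5]
width: 0.0854
gripper_force: 0.0
```

Run:
```python
from h import *
import pickle
ob()
d=grab('wrist');t=grab('top');pickle.dump((d,t),open('w8.pkl','wb'));cv2.imwrite('pics/w8.png',d['img'])
```

```text
t 14.0 p [ 0.4408 -0.3527  0.1207] psi 3.132 q [-0.67  0.35 -0.09  1.13  0.   -0.67] F [ 0.4  0.5 -0.5] w 0.0854 g 0.0
```

View pics/w8.png

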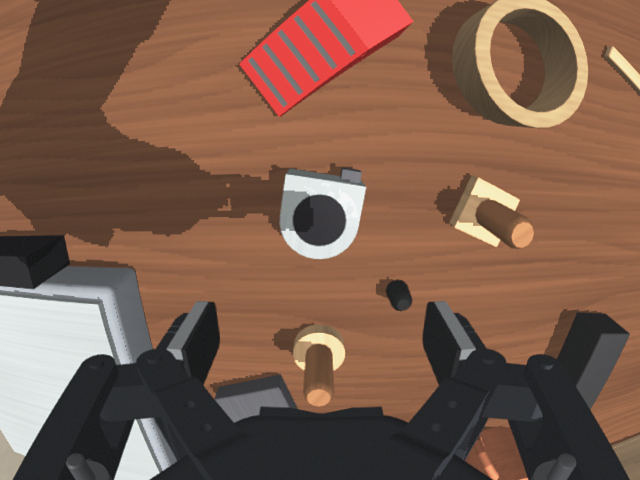

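Tape: flat-end corners at (287,175) and (366,186), round end at (320,258), disc centre (319,219). Stamp: handle top (318,397), base (319,350). Compute.

Run:
```python
from h import *
import pickle
np.set_printoptions(precision=4,suppress=True)
d,t=pickle.load(open('w8.pkl','rb'));D=pickle.load(open("d0.pkl","rb"))
f=lambda u,v,z:onz(d,'wrist',u,v,z)
a,b,c,e=f(287,175,.032),f(366,186,.032),f(319,219,.032),f(319,258,.032)
print("corners",a,b,np.linalg.norm(a-b),"disc",c,"far",e)
print("disc tri",tri([ray(d,'wrist',319,219),ray(D['top'],'top',496.7,263.8),ray(D['side'],'side',381.8,162.9)])[0])
u=(b-a)/np.linalg.norm(b-a); x=np.array([u[1],-u[0],0]); x=-x if x[0]<0 else x
print("x axis",x,"yaw",np.arctan2(x[1],x[0]),"len disc->flat",(c-(a+b)/2)@x,(e-(a+b)/2)@x,"mid",(a+b)/2+x*.029)
print("handle",f(318,397,.072),tri([ray(d,'wrist',318,397),ray(D['side'],'side',336,139)]))
print("base",f(319,350,.014))
mid=(a+b)/2+x*.029
mv(mid[0],mid[1],.03,np.pi+np.arctan2(x[1],x[0]));mv(mid[0],mid[1],-.015,np.pi+np.arctan2(x[1],x[0]))
```

```text
corners [ 0.3984 -0.376   0.032 ] [ 0.4065 -0.3215  0.032 ] 0.05509973440173123 disc [ 0.43   -0.3543  0.032 ] far [ 0.4594 -0.3546  0.032 ]
disc tri [ 0.4311 -0.3548  0.0291]
x axis [ 0.989  -0.1477  0.    ] yaw -0.14823047802211087 len disc->flat 0.02807381643008184 0.057231056680836924 mid [ 0.4311 -0.353   0.032 ]
handle [ 0.5572 -0.3563  0.072 ] (array([ 0.5592, -0.3562,  0.0691]), [np.float64(0.000537976889602615), np.float64(0.0005379768896026007)])
base [ 0.5535 -0.3558  0.014 ]
row [ 0.0193 -0.0002  0.1816] [-0.      0.0002  0.0922]
row [ 0.0194 -0.0002  0.2716] [-0.      0.0002  0.0922]
```

Emit:
{"name": "apply_moves", "arguments": {"motion": [[[0.0195,0,0,0,0,0.092,0],[0.0195,0,0.03,0,0,0.092,0],[0.0195,0,0.1,0,0,0.092,0],[0.0195,0,0.17,0,0,0.092,0],[0.0195,0,0.22,0,0,0.092,0],[0.0195,0,0.255,0,0,0.092,0],[0.0195,0,0.27,0,0,0.092,0],[0.0195,0,0.27,0,0,0.092,0],[0.0195,0,0.27,0,0,0.092,0.3]]], "newtons": 40}}

```text
t: 15.22
ee_pos: [0.4307, -0.3544, -0.0139]
orientation: [[-0.989, 0.149, 0.001], [0.149, 0.989, -0.001], [-0.001, -0.0, -1.0]]
force: [0.6, -0.4, -0.1]
width: 0.0699
gripper_force: 0.0
```

Emit:
{"name": "apply_moves", "arguments": {"motion": [[[0,0,0,0,0,0,0.6],[0,0,0,0,0,0,1],[0,0,0,0,0,0,1],[0,0,0,0,0,0,1],[0,0,-0.01,0,0,0,1],[0,0,-0.04,0,0,0,1],[0,0,-0.1,0,0,0,1],[0,0,-0.17,0,0,0,1],[0,0,-0.22,0,0,0,1],[0,0,-0.22,0,0,0,1]]]}}

```text
t: 16.48
ee_pos: [0.4313, -0.3552, 0.0979]
orientation: [[-0.989, 0.15, 0.003], [0.15, 0.989, -0.003], [-0.004, -0.002, -1.0]]
force: [1.2, -0.4, -2.0]
width: 0.0553
gripper_force: 43.1
```

Run:
```python
from h import *
ob()
mv(.5803,.1687,.095,np.pi-.23)
d=grab('wrist');cv2.imwrite('pics/w9.png',d['img'])
```

```text
t 16.475 p [ 0.4313 -0.3552  0.0979] psi 2.991 q [-0.69  0.35 -0.15  1.07  0.   -0.54] F [ 1.2 -0.4 -2. ] w 0.0553 g 43.09464745223522
row [-0.1377  1.0806  0.004 ] [-0.0014  0.0025  0.0531]
```

Tape gripped: 55 mm, +2 N. Carry it.

Emit:
{"name": "apply_moves", "arguments": {"motion": [[[-0.01,0.08,0,0,0,0.01,1],[-0.02,0.18,0,0,0,0.02,1],[-0.04,0.28,0,0,0,0.03,1],[-0.05,0.38,0,0,0,0.04,1],[-0.06,0.48,0,0,0,0.05,1],[-0.07,0.58,0,0,0,0.053,1],[-0.09,0.68,0,0,0,0.053,1],[-0.1,0.78,0,0,0,0.053,1],[-0.11,0.88,0,0,0,0.053,1],[-0.125,0.98,0,0,0,0.053,1]]]}}

```text
t: 17.77
ee_pos: [0.5646, 0.1224, 0.094]
orientation: [[-0.974, 0.228, -0.002], [0.228, 0.974, -0.001], [0.002, -0.001, -1.0]]
force: [0.9, -0.7, -2.2]
width: 0.0551
gripper_force: 43.1
```

Run:
```python
from h import *
ob()
mv(.5803,.1687,.095,np.pi-.23); mv(.5803,.1687,-.0045,np.pi-.23)
```

```text
t 17.775 p [0.5646 0.1224 0.094 ] psi 2.912 q [ 0.21  0.39 -0.1   1.09 -0.    0.44] F [ 0.9 -0.7 -2.2] w 0.0551 g 43.126806914806366
row [-0.0094  0.0974 -0.0021] [-0.0007 -0.0014  0.0002]
row [-0.0098  0.0976  0.1969] [-0.0007 -0.0014  0.0002]
```

Emit:
{"name": "apply_moves", "arguments": {"motion": [[[-0.0098,0.06,0,0,0,0,1],[-0.0098,0.0975,0,0,0,0,1],[-0.0098,0.0975,0.05,0,0,0,1],[-0.0098,0.0975,0.11,0,0,0,1],[-0.0098,0.0975,0.16,0,0,0,1],[-0.0098,0.0975,0.188,0,0,0,1],[-0.0098,0.0975,0.199,0,0,0,1],[-0.0098,0.0975,0.199,0,0,0,1],[-0.0098,0.0975,0.199,0,0,0,0.3],[-0.0098,0.0975,0.199,0,0,0,0.2]]]}}

```text
t: 19.02
ee_pos: [0.582, 0.1675, -0.003]
orientation: [[-0.974, 0.228, 0.002], [0.228, 0.974, 0.001], [-0.002, 0.001, -1.0]]
force: [-0.0, 0.9, -0.5]
width: 0.0681
gripper_force: 0.0
```

Emit:
{"name": "apply_moves", "arguments": {"motion": [[[0,0,0,0,0,0,0.15],[0,0,-0.05,0,0,0,0.1],[0,0,-0.14,0,0,0,0],[0,0,-0.25,0,0,0,0],[0,0,-0.28,0,0,0,0],[0,0,-0.28,0,0,0,0]]]}}

```text
t: 19.77
ee_pos: [0.5818, 0.1674, 0.1369]
orientation: [[-0.974, 0.228, 0.002], [0.228, 0.974, 0.001], [-0.002, 0.001, -1.0]]
force: [-0.2, -0.4, -0.2]
width: 0.0855
gripper_force: 0.0
```

Run:
```python
from h import *
import pickle
ob()
d=grab('wrist');s=grab('side');pickle.dump((d,s),open('w10.pkl','wb'))
a=cv2.resize(d['img'],(400,300));b=cv2.resize(s['img'][260:440,140:380],(400,300))
cv2.imwrite('pics/w10.png',np.hstack([a,b]))
mv(.588,-.217,.12,3.0)
```

```text
t 19.775 p [0.5818 0.1674 0.1369] psi 2.912 q [0.28 0.4  0.04 1.21 0.   0.51] F [-0.2 -0.4 -0.2] w 0.0855 g 0.0
row [-0.1896 -0.7444  0.0295] [-0.0005 -0.0012 -0.0588]
```

View pics/w10.png

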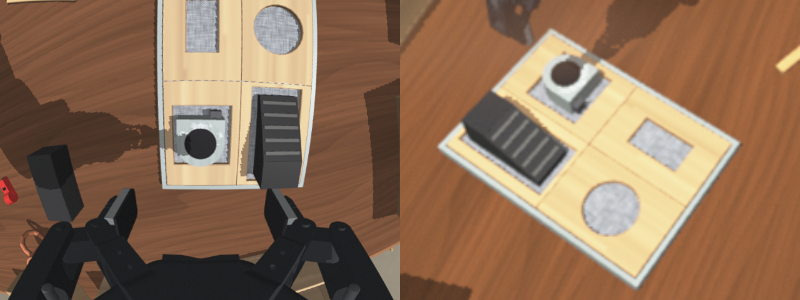

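The tape lies in the square pocket (203,135) with felt around it, and the chock is settled in the long pocket. Now to the whistle.

Emit:
{"name": "apply_moves", "arguments": {"motion": [[[-0.188,-0.744,0.02,0,0,-0.06,0],[-0.188,-0.744,0.02,0,0,-0.06,0],[-0.188,-0.744,0.02,0,0,-0.06,0],[-0.188,-0.744,0.02,0,0,-0.06,0],[-0.188,-0.744,0.02,0,0,-0.06,0],[-0.188,-0.744,0.03,0,0,-0.06,0],[-0.188,-0.744,0.03,0,0,-0.06,0],[-0.188,-0.744,0.03,0,0,-0.06,0],[-0.188,-0.744,0.03,0,0,-0.06,0],[-0.188,-0.744,0.03,0,0,-0.06,0]]]}}

```text
t: 21.12
ee_pos: [0.5882, -0.2148, 0.121]
orientation: [[-0.991, 0.137, -0.0], [0.137, 0.991, 0.0], [0.0, 0.0, -1.0]]
force: [-0.1, -0.6, 1.4]
width: 0.0856
gripper_force: 0.0
```

Run:
```python
from h import *
import pickle
np.set_printoptions(precision=4,suppress=True)
ob()
d=grab('wrist');pickle.dump(d,open('w11.pkl','wb'));im=d['img']
hsv=cv2.cvtColor(im,cv2.COLOR_BGR2HSV).astype(int);h,s,v=hsv[...,0],hsv[...,1],hsv[...,2]
m=((((h<5)|(h>172))&(s>190)&(v>80))).astype(np.uint8)
m=cv2.morphologyEx(m,cv2.MORPH_CLOSE,np.ones((5,5)))
for c in cv2.findContours(m,0,2)[0]:
  if cv2.contourArea(c)>300:
    r=cv2.minAreaRect(c);bx=cv2.boxPoints(r);print(cv2.contourArea(c),r)
    W=np.array([onz(d,'wrist',*q,.012) for q in bx]);print(W,W.mean(0),np.linalg.norm(W[1]-W[0]),np.linalg.norm(W[2]-W[1]))
cr=cv2.resize(im[100:400,170:470],(600,600),interpolation=cv2.INTER_CUBIC);cv2.imwrite('pics/w11.png',cr)
```

```text
t 21.125 p [ 0.5882 -0.2148  0.121 ] psi 3.004 q [-0.35  0.45  0.07  1.19  0.   -0.21] F [-0.1 -0.6  1.4] w 0.0856 g 0.0
```

View pics/w11.png

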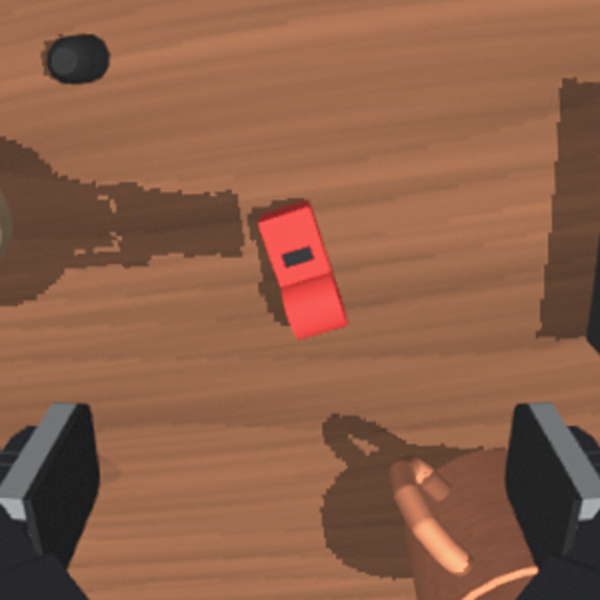

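The whistle's mouthpiece corners are at (258,222) and (312,204) in the crop, and its chamber corners at (296,337) and (347,322). The mug's handle, at (400,470), is nearby.

Run:
```python
from h import *
import pickle
np.set_printoptions(precision=4,suppress=True)
d=pickle.load(open('w11.pkl','rb'));D=pickle.load(open("d0.pkl","rb"))
f=lambda x,y,z:onz(d,'wrist',170+x/2,100+y/2,z)
a,b=f(258,222,.015),f(312,204,.015);c,e=f(296,337,.017),f(347,322,.017)
A,B=(a+b)/2,(c+e)/2;x=B-A;print(A,B,np.linalg.norm(x[:2]),np.linalg.norm(a-b),np.linalg.norm(c-e))
yaw=np.arctan2(x[1],x[0]);print("yaw",yaw)
u=np.array([np.cos(yaw),np.sin(yaw),0]);m=A+u*.025;g=m+u*.008;print("mid",m,"grasp",g)
# height by two views: window / chamber corner
print("tri corner far",tri([ray(d,'wrist',170+296/2,100+337/2),ray(D['top'],'top',427,164.5)]))
print("centroid tri",tri([ray(d,'wrist',170+302/2,100+270/2),ray(D['top'],'top',420.6,178.8),ray(D['side'],'side',302.1,187.5)]))
print("mug handle tip",tri([ray(d,'wrist',170+405/2,100+465/2),ray(D['top'],'top',409,133)]), onz(D['top'],'top',409,133,.05))
mv(g[0],g[1],-.01,np.pi+yaw)
```

```text
[ 0.5717 -0.2194  0.015 ] [ 0.6192 -0.2119  0.017 ] 0.04810240662429433 0.02137102806561594 0.020812392348592966
yaw 0.15752393800967984
mid [ 0.5963 -0.2155  0.015 ] grasp [ 0.6042 -0.2143  0.015 ]
tri corner far (array([ 0.618 , -0.2236,  0.0282]), [np.float64(0.0026294979551844217), np.float64(0.0026294979551843923)])
centroid tri (array([ 0.5968, -0.2166,  0.0088]), [np.float64(0.00029575999038207386), np.float64(0.001524527444602244), np.float64(0.001701088795504482)])
mug handle tip (array([ 0.6762, -0.1882,  0.0357]), [np.float64(0.0029496290371283326), np.float64(0.0029496290371282966)]) [ 0.6742 -0.1883  0.05  ]
row [-0.0314  0.0058  0.2623] [ 0.0001  0.0001 -0.197 ]
```

Emit:
{"name": "apply_moves", "arguments": {"motion": [[[-0.0314,0.0058,0,0,0,-0.1,0.2],[-0.0314,0.0058,0,0,0,-0.197,0.3],[-0.0314,0.0058,0.03,0,0,-0.197,0.35],[-0.0314,0.0058,0.1,0,0,-0.197,0.35],[-0.0314,0.0058,0.17,0,0,-0.197,0.35],[-0.0314,0.0058,0.22,0,0,-0.197,0.35],[-0.0314,0.0058,0.25,0,0,-0.197,0.35],[-0.0314,0.0058,0.264,0,0,-0.197,0.35],[-0.0314,0.0058,0.264,0,0,-0.197,0.35]]], "newtons": 25}}

```text
t: 22.3
ee_pos: [0.6041, -0.2156, -0.011]
orientation: [[-0.988, -0.154, -0.0], [-0.154, 0.988, 0.0], [-0.0, 0.0, -1.0]]
force: [0.6, 0.5, 0.8]
width: 0.0554
gripper_force: 0.0
```

Emit:
{"name": "apply_moves", "arguments": {"motion": [[[0,0,0,0,0,0,0.6],[0,0,0,0,0,0,0.8],[0,0,0,0,0,0,1],[0,0,0,0,0,0,1],[0,0,0,0,0,0,1],[0,0,0,0,0,0,1]]]}}

```text
t: 23.05
ee_pos: [0.6046, -0.2159, -0.0101]
orientation: [[-0.988, -0.155, 0.002], [-0.155, 0.988, -0.0], [-0.001, -0.001, -1.0]]
force: [-0.6, 0.6, 5.8]
width: 0.019
gripper_force: 26.9
```

Emit:
{"name": "apply_moves", "arguments": {"motion": [[[0,0,-0.01,0,0,0,1],[0,0,-0.04,0,0,0,1],[0,0,-0.1,0,0,0,1],[0,0,-0.17,0,0,0,1],[0,0,-0.22,0,0,0,1],[0,0,-0.22,0,0,0,1]]]}}

```text
t: 23.8
ee_pos: [0.6054, -0.2162, 0.1019]
orientation: [[-0.988, -0.155, 0.004], [-0.155, 0.988, -0.001], [-0.004, -0.002, -1.0]]
force: [0.4, -0.5, -0.2]
width: 0.0193
gripper_force: 26.3
```

Run:
```python
from h import *
ob()
c,s=np.cos(-.23),np.sin(-.23)
mv(.4434+.008*c,.2008+.008*s,.1,np.pi-.23)
```

```text
t 23.8 p [ 0.6054 -0.2162  0.1019] psi -2.986 q [-0.34  0.48  0.08  1.16  0.   -0.5 ] F [ 0.4 -0.5 -0.2] w 0.0193 g 26.25634901225567
row [0.176  0.8682 0.0013] [-0.0009  0.0029  0.2571]
```

Emit:
{"name": "apply_moves", "arguments": {"motion": [[[0.02,0.08,0,0,0,0.06,1],[0.04,0.18,0,0,0,0.12,1],[0.06,0.28,0,0,0,0.18,1],[0.08,0.38,0,0,0,0.257,1],[0.1,0.48,0,0,0,0.257,1],[0.12,0.58,0,0,0,0.257,1],[0.14,0.68,0,0,0,0.257,1],[0.16,0.78,0,0,0,0.257,1],[0.176,0.868,0,0,0,0.257,1],[0.176,0.868,0,0,0,0.257,1]]]}}

```text
t: 25.05
ee_pos: [0.4483, 0.2015, 0.0984]
orientation: [[-0.975, 0.224, -0.001], [0.224, 0.975, 0.0], [0.001, -0.0, -1.0]]
force: [-0.1, -0.3, 0.2]
width: 0.019
gripper_force: 26.3
```

Run:
```python
from h import *
ob()
c,s=np.cos(-.23),np.sin(-.23)
mv(.4434+.008*c,.2008+.008*s,-.002,np.pi-.23)
d=grab('wrist');cv2.imwrite('pics/w12.png',d['img'])
# red mask numbers
hsv=cv2.cvtColor(d['img'],cv2.COLOR_BGR2HSV).astype(int);h,S,v=hsv[...,0],hsv[...,1],hsv[...,2]
m=(((h<5)|(h>172))&(S>140)&(v>80)).astype(np.uint8);m[:, :200]=0
for c in cv2.findContours(m,0,2)[0]:
  if cv2.contourArea(c)>200: print(cv2.contourArea(c),cv2.minAreaRect(c))
```

```text
t 25.05 p [0.4483 0.2015 0.0984] psi 2.916 q [ 0.42  0.25 -0.3   1.03  0.    0.65] F [-0.1 -0.3  0.2] w 0.019 g 26.264096796512604
row [-0.0071 -0.0036  0.2008] [-0.0002 -0.0008  0.0028]
5341.5 ((321.5, 288.5), (115.0, 49.0), 90.0)
```

Emit:
{"name": "apply_moves", "arguments": {"motion": [[[-0.007,-0.0036,0.03,0,0,0.003,1],[-0.007,-0.0036,0.09,0,0,0.003,1],[-0.007,-0.0036,0.15,0,0,0.003,1],[-0.007,-0.0036,0.185,0,0,0.003,1],[-0.007,-0.0036,0.199,0,0,0.003,1],[-0.007,-0.0036,0.2,0,0,0.003,1],[-0.007,-0.0036,0.2,0,0,0.003,1],[-0.007,-0.0036,0.2,0,0,0.003,0.7],[-0.007,-0.0036,0.2,0,0,0.003,0.6],[-0.007,-0.0036,0.2,0,0,0.003,0.5]]]}}

```text
t: 26.35
ee_pos: [0.4528, 0.197, -0.0008]
orientation: [[-0.973, 0.232, 0.0], [0.232, 0.973, 0.0], [-0.0, 0.0, -1.0]]
force: [0.5, 0.6, -0.4]
width: 0.0428
gripper_force: 0.0
```

Emit:
{"name": "apply_moves", "arguments": {"motion": [[[0,0,0,0,0,0,0.4],[0,0,-0.05,0,0,0,0.4],[0,0,-0.14,0,0,0,0.2],[0,0,-0.25,0,0,0,0],[0,0,-0.28,0,0,0,0],[0,0,-0.28,0,0,0,0]]]}}

```text
t: 27.1
ee_pos: [0.4533, 0.1971, 0.1396]
orientation: [[-0.973, 0.232, 0.002], [0.232, 0.973, 0.001], [-0.001, 0.001, -1.0]]
force: [-0.2, -0.2, -0.7]
width: 0.0852
gripper_force: 0.0
```

Run:
```python
from h import *
ob()
d=grab('wrist');cv2.imwrite('pics/w13.png',d['img'])
hsv=cv2.cvtColor(d['img'],cv2.COLOR_BGR2HSV).astype(int);h,S,v=hsv[...,0],hsv[...,1],hsv[...,2]
m=(((h<5)|(h>172))&(S>140)&(v>80)).astype(np.uint8);m[:, :200]=0
for c in cv2.findContours(m,0,2)[0]:
  if cv2.contourArea(c)>200:
    r=cv2.minAreaRect(c);print(r);W=np.array([onz(d,'wrist',*q,.022) for q in cv2.boxPoints(r)]);print(W.mean(0),np.linalg.norm(W[1]-W[0]),np.linalg.norm(W[2]-W[1]))
mv(.557,-.357,.13,2.9)
```

```text
t 27.1 p [0.4533 0.1971 0.1396] psi 2.907 q [ 0.41  0.22 -0.22  1.13  0.    0.64] F [-0.2 -0.2 -0.7] w 0.0852 g 0.0
((319.4999694824219, 210.99998474121094), (61.99999237060547, 24.999996185302734), 90.0)
[0.44441251 0.19758008 0.022     ] 0.019156415147657962 0.05009861088140144
row [-0.4604 -1.0288  0.0168] [-0.0001 -0.0002  0.0049]
```

The whistle is in the pocket: centre (0.444,0.198), against (0.443,0.201) for the pocket. Now the round stamp.

Emit:
{"name": "apply_moves", "arguments": {"motion": [[[-0.42,-0.94,0.017,0,0,0,0],[-0.42,-0.94,0.017,0,0,0,0],[-0.42,-0.94,0.017,0,0,0,0],[-0.42,-0.94,0.017,0,0,0,0],[-0.42,-0.94,0.017,0,0,0,0],[-0.42,-0.94,0.017,0,0,0,0],[-0.42,-0.94,0.017,0,0,0,0],[-0.42,-0.94,0.017,0,0,0,0],[-0.42,-0.94,0.017,0,0,0,0],[-0.42,-0.94,0.017,0,0,0,0]]]}}

```text
t: 28.4
ee_pos: [0.5469, -0.3091, 0.1282]
orientation: [[-0.972, 0.234, -0.003], [0.234, 0.972, 0.002], [0.003, 0.001, -1.0]]
force: [-0.3, 0.5, -0.0]
width: 0.0855
gripper_force: 0.0
```

Emit:
{"name": "apply_moves", "arguments": {"motion": [[[0,0,0,0,0,0,0],[0,0,0,0,0,0,0]]]}}

```text
t: 28.65
ee_pos: [0.5479, -0.3075, 0.1306]
orientation: [[-0.973, 0.23, -0.0], [0.23, 0.973, 0.0], [0.0, 0.0, -1.0]]
force: [-0.0, 0.4, -0.0]
width: 0.0854
gripper_force: 0.0
```

Run:
```python
from h import *
np.set_printoptions(precision=4,suppress=True)
ob()
d=grab('wrist');im=d['img']
hsv=cv2.cvtColor(im,cv2.COLOR_BGR2HSV).astype(int);h,S,v=hsv[...,0],hsv[...,1],hsv[...,2]
# pale base: bright yellowish
m=((h>12)&(h<30)&(v>190)&(S<140)).astype(np.uint8)
for c in cv2.findContours(m,0,2)[0]:
  if cv2.contourArea(c)>150:
    (cx,cy),r,_=cv2.minAreaRect(cv2.convexHull(c)); p=onz(d,'wrist',cx,cy,.014); print((cx,cy),r,p)
mv(.557,-.3575,.13,2.907)
T=np.linalg.inv(d['world_from_camera'])
for z in(.014,.072):
  q=T@np.array([.557,-.3575,z,1]);a=np.arctan2(np.hypot(q[0],q[1]),-q[2]);k=d['mtx'][0,0]*a/np.hypot(q[0],q[1]);print("expected px",d['mtx'][0,2]+q[0]*k,d['mtx'][1,2]-q[1]*k)
```

```text
t 28.65 p [ 0.5479 -0.3075  0.1306] psi 2.909 q [-0.51  0.45  0.1   1.22  0.   -0.28] F [-0.   0.4 -0. ] w 0.0854 g 0.0
(8.198630332946777, 436.6369934082031) (24.86263656616211, 19.10497283935547) [ 0.7828 -0.9057  0.014 ]
(284.6816711425781, 256.7170104980469) (17.532072067260742, 35.03215026855469) [ 0.5687 -0.3432  0.014 ]
(398.5000305175781, 63.5) (58.69043731689453, 33.04419708251953) [ 0.4396 -0.2227  0.014 ]
(421.0, 34.5) (25.0, 26.0) [ 0.4196 -0.1998  0.014 ]
(388.35296630859375, 28.911773681640625) (26.899377822875977, 17.679834365844727) [ 0.4114 -0.2239  0.014 ]
row [-0.0405 -0.0929  0.0015] [0.0001 0.0001 0.0014]
expected px 263.979204417621 247.31575473644276
expected px 251.53289746875578 276.25905969707117
```

Emit:
{"name": "apply_moves", "arguments": {"motion": [[[-0.04,-0.093,0,0,0,0,0],[-0.04,-0.093,0,0,0,0,0],[-0.04,-0.093,0,0,0,0,0],[-0.04,-0.093,0,0,0,0,0]]]}}

```text
t: 29.2
ee_pos: [0.5565, -0.3579, 0.1307]
orientation: [[-0.973, 0.231, -0.0], [0.231, 0.973, 0.0], [0.0, 0.0, -1.0]]
force: [-0.6, 0.3, 0.2]
width: 0.0853
gripper_force: 0.0
```

Run:
```python
from h import *
np.set_printoptions(precision=4,suppress=True)
ob()
d=grab('wrist');im=d['img'];cv2.imwrite('pics/w14.png',im)
T=np.linalg.inv(d['world_from_camera'])
def px(p):
  q=T@np.array([*p,1]);a=np.arctan2(np.hypot(q[0],q[1]),-q[2]);k=d['mtx'][0,0]*a/np.hypot(q[0],q[1]);return d['mtx'][0,2]+q[0]*k,d['mtx'][1,2]-q[1]*k
print(px((.557,-.3575,.014)),px((.557,-.3575,.072)))
hsv=cv2.cvtColor(im,cv2.COLOR_BGR2HSV).astype(int)
for y in(225,235,245,255,265,275,285,295): print(y,[tuple(hsv[y,x]) for x in range(270,371,10)])
```

```text
t 29.2 p [ 0.5565 -0.3579  0.1307] psi 2.908 q [-0.57  0.51  0.19  1.26  0.   -0.34] F [-0.6  0.3  0.2] w 0.0853 g 0.0
(np.float64(322.26778240778566), np.float64(223.3807902777162)) (np.float64(322.5726017589522), np.float64(248.00486473582222))
225 [(np.int64(10), np.int64(119), np.int64(92)), (np.int64(11), np.int64(119), np.int64(90)), (np.int64(11), np.int64(123), np.int64(89)), (np.int64(16), np.int64(98), np.int64(182)), (np.int64(12), np.int64(119), np.int64(107)), (np.int64(13), np.int64(128), np.int64(102)), (np.int64(12), np.int64(123), np.int64(106)), (np.int64(21), np.int64(88), np.int64(248)), (np.int64(23), np.int64(69), np.int64(246)), (np.int64(11), np.int64(129), np.int64(146)), (np.int64(11), np.int64(130), np.int64(157))]
235 [(np.int64(11), np.int64(127), np.int64(131)), (np.int64(11), np.int64(125), np.int64(106)), (np.int64(11), np.int64(129), np.int64(152)), (np.int64(16), np.int64(99), np.int64(178)), (np.int64(13), np.int64(124), np.int64(103)), (np.int64(13), np.int64(125), np.int64(122)), (np.int64(12), np.int64(127), np.int64(142)), (np.int64(12), np.int6
[... 2516 characters left out ...]
(148)), (np.int64(10), np.int64(127), np.int64(153)), (np.int64(11), np.int64(127), np.int64(141)), (np.int64(11), np.int64(124), np.int64(138)), (np.int64(11), np.int64(130), np.int64(145))]
295 [(np.int64(125), np.int64(12), np.int64(125)), (np.int64(126), np.int64(10), np.int64(127)), (np.int64(120), np.int64(8), np.int64(126)), (np.int64(120), np.int64(6), np.int64(119)), (np.int64(11), np.int64(117), np.int64(129)), (np.int64(11), np.int64(129), np.int64(150)), (np.int64(11), np.int64(130), np.int64(149)), (np.int64(11), np.int64(128), np.int64(155)), (np.int64(11), np.int64(129), np.int64(152)), (np.int64(11), np.int64(129), np.int64(152)), (np.int64(11), np.int64(129), np.int64(144))]
```

Run:
```python
from h import *
np.set_printoptions(precision=4,suppress=True)
d=grab('wrist');hsv=cv2.cvtColor(d['img'],cv2.COLOR_BGR2HSV)
m=cv2.inRange(hsv,(14,50,130),(30,112,255));k=np.zeros_like(m);k[180:260,270:380]=255;m&=k
p=cv2.findNonZero(m);h=cv2.convexHull(p);e=cv2.fitEllipse(h);print(len(p),e,cv2.boundingRect(p),onz(d,'wrist',*e[0],.012))
```

```text
1522 ((324.2067565917969, 222.3436279296875), (58.40630340576172, 59.21611785888672), 5.71662712097168) (295, 194, 59, 52) [ 0.5571 -0.356   0.012 ]
```

Emit:
{"name": "apply_moves", "arguments": {"motion": [[[0,0.003,0.05,0,0,0,0],[0,0.003,0.12,0,0,0,0],[0,0.003,0.18,0,0,0,0],[0,0.003,0.22,0,0,0,0],[0,0.003,0.231,0,0,0,0.3],[0,0.003,0.231,0,0,0,0.5],[0,0.003,0.231,0,0,0,0.8],[0,0.003,0.231,0,0,0,1],[0,0.003,0.231,0,0,0,1],[0,0.003,0.231,0,0,0,1]]], "newtons": 30}}

```text
t: 30.55
ee_pos: [0.5575, -0.3577, 0.0159]
orientation: [[-0.973, 0.232, 0.001], [0.232, 0.973, -0.001], [-0.001, -0.0, -1.0]]
force: [0.4, 1.1, 6.6]
width: 0.0227
gripper_force: 33.2
```

Emit:
{"name": "apply_moves", "arguments": {"motion": [[[0,0,0,0,0,0,1],[0,0,-0.01,0,0,0,1],[0,0,-0.04,0,0,0,1],[0,0,-0.1,0,0,0,1],[0,0,-0.17,0,0,0,1],[0,0,-0.22,0,0,0,1],[0,0,-0.22,0,0,0,1]]]}}

```text
t: 31.42
ee_pos: [0.5581, -0.3583, 0.1278]
orientation: [[-0.973, 0.232, 0.004], [0.232, 0.973, -0.002], [-0.004, -0.001, -1.0]]
force: [-0.3, 0.4, -1.3]
width: 0.0231
gripper_force: 32.7
```

Run:
```python
from h import *
ob();mv(.4658,.2947,.125,2.908)
```

```text
t 31.425 p [ 0.5581 -0.3583  0.1278] psi 2.907 q [-0.57  0.51  0.19  1.25  0.   -0.34] F [-0.3  0.4 -1.3] w 0.0231 g 32.65674397156545
row [0.4829 1.2274 0.0019] [-0.001   0.0028 -0.0006]
```

Emit:
{"name": "apply_moves", "arguments": {"motion": [[[0.03,0.08,0,0,0,0,1],[0.07,0.18,0,0,0,0,1],[0.11,0.28,0,0,0,0,1],[0.15,0.38,0,0,0,0,1],[0.19,0.48,0,0,0,0,1],[0.23,0.58,0,0,0,0,1],[0.27,0.68,0,0,0,0,1],[0.31,0.78,0,0,0,0,1],[0.35,0.88,0,0,0,0,1],[0.38,0.96,0,0,0,0,1]]]}}

```text
t: 32.67
ee_pos: [0.4824, 0.1552, 0.1242]
orientation: [[-0.973, 0.231, -0.001], [0.231, 0.973, -0.0], [0.001, -0.0, -1.0]]
force: [1.3, -0.3, -1.4]
width: 0.0228
gripper_force: 32.6
```

Run:
```python
from h import *
ob();mv(.4658,.2947,.125,2.908)
```

```text
t 32.675 p [0.4824 0.1552 0.1242] psi 2.908 q [ 0.31  0.25 -0.22  1.1   0.    0.54] F [ 1.3 -0.3 -1.4] w 0.0228 g 32.62452073657187
row [ 0.0968  0.2637 -0.0015] [-0.0003 -0.0007  0.0001]
```

Emit:
{"name": "apply_moves", "arguments": {"motion": [[[0.05,0.14,0,0,0,0,1],[0.08,0.22,0,0,0,0,1],[0.097,0.264,0,0,0,0,1],[0.097,0.264,0,0,0,0,1],[0.097,0.264,0,0,0,0,1],[0.097,0.264,0,0,0,0,1]]]}}

```text
t: 33.42
ee_pos: [0.4671, 0.292, 0.1249]
orientation: [[-0.972, 0.233, -0.0], [0.233, 0.972, -0.0], [0.0, -0.0, -1.0]]
force: [-0.2, -0.8, -1.1]
width: 0.0227
gripper_force: 32.7
```

Run:
```python
from h import *
ob();mv(.4658,.2947,.024,2.908)
```

```text
t 33.425 p [0.4671 0.292  0.1249] psi 2.906 q [ 0.56  0.32 -0.12  1.13 -0.    0.79] F [-0.2 -0.8 -1.1] w 0.0227 g 32.657718589907745
row [0.0037 0.0047 0.2018] [-0.0003 -0.0002 -0.0014]
```

Emit:
{"name": "apply_moves", "arguments": {"motion": [[[0.0037,0.0047,0.05,0,0,0,1],[0.0037,0.0047,0.11,0,0,0,1],[0.0037,0.0047,0.16,0,0,0,1],[0.0037,0.0047,0.188,0,0,0,1],[0.0037,0.0047,0.2,0,0,0,1],[0.0037,0.0047,0.202,0,0,0,1],[0.0037,0.0047,0.202,0,0,0,1],[0.0037,0.0047,0.202,0,0,0,0.6],[0.0037,0.0047,0.202,0,0,0,0.4],[0.0037,0.0047,0.202,0,0,0,0.3]]]}}

```text
t: 34.67
ee_pos: [0.4659, 0.296, 0.0243]
orientation: [[-0.973, 0.232, 0.0], [0.232, 0.973, 0.0], [-0.0, 0.0, -1.0]]
force: [0.1, 0.2, -0.8]
width: 0.0597
gripper_force: 0.0
```

Emit:
{"name": "apply_moves", "arguments": {"motion": [[[0,0,0,0,0,0,0],[0,0,-0.03,0,0,0,0],[0,0,-0.1,0,0,0,0],[0,0,-0.22,0,0,0,0],[0,-0.1,-0.34,0,0,0,0],[0,-0.25,-0.4,0,0,0,0],[0,-0.4,-0.4,0,0,0,0],[0,-0.5,-0.4,0,0,0,0],[0,-0.6,-0.4,0,0,0,0],[0,-0.6,-0.4,0,0,0,0]]]}}

```text
t: 35.92
ee_pos: [0.395, 0.0015, 0.2255]
orientation: [[-0.972, 0.235, 0.002], [0.235, 0.972, -0.0], [-0.002, 0.0, -1.0]]
force: [-0.1, 1.0, 0.5]
width: 0.0857
gripper_force: 0.0
```

Run:
```python
from h import *
ob()
t=grab('top')['img'];s=grab('side')['img']
a=cv2.resize(t[120:310,105:270],(400,461));b=cv2.resize(s[260:440,140:380],(400,300))
o=np.zeros((600,800,3),np.uint8);o[:461,:400]=a;o[:300,400:]=b;o[300:600,400:]=cv2.resize(t,(400,300))
cv2.imwrite('pics/fin.png',o)
```

```text
t 35.925 p [0.395  0.0015 0.2255] psi 2.904 q [ 0.    0.01 -0.24  1.32 -0.    0.24] F [-0.1  1.   0.5] w 0.0857 g 0.0
```

View pics/fin.png

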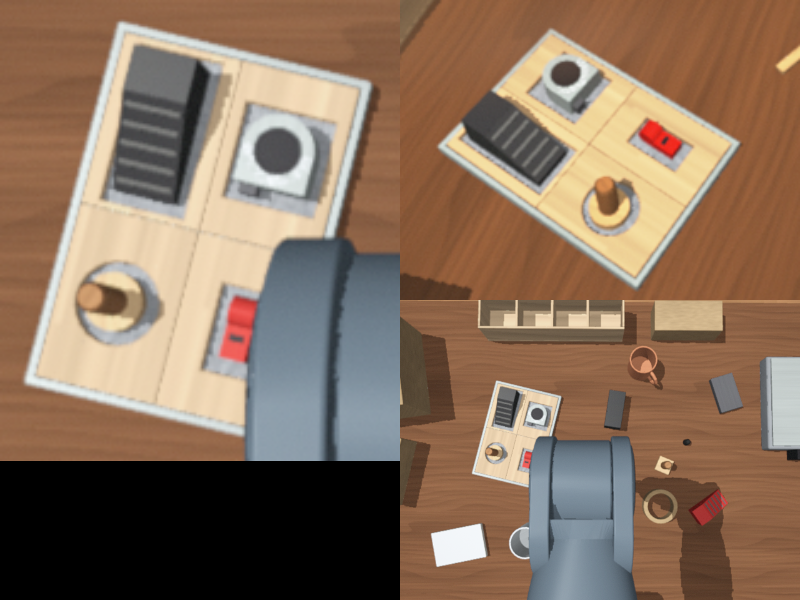

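The final view shows all four items in their pockets: chock (160,125), tape (277,150), stamp upright (110,300) and whistle (238,325). The look-alikes are on the table. Hand in.

```bash
python3 -c "
from h import *
print(arm.sign_off())"
```

```text
the job is handed in; nothing more can be done
None
```

The kit tray is packed and handed in at about 36 s: chock, tape, whistle and upright round stamp each sit in their pockets, flat as far as the pictures show, with the block and square stamp not moved; the first chock grip slipped and nudged it on the table, and the second held.

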